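Cull and pack the alabaster lamp tubes

TASK

Sort the batch of stone lamp tubes standing on the bench: put every reject (cut too short, chipped at the rim, or cut on a slant) into the blue scrap crate, and stand every sound full-length tube upright on the floor of the plywood packing case. Once all the sound tubes are in, swing the case's lid over and press it firmly down until it is fully shut. Leave the other things on the bench where they are.

Things in the scene. Friction and masses are not known exactly. Their poses are not given: they have to be found in the camera images.
- sound1: Sound tube of cream alabaster, 54 mm outside diameter, 9 mm wall, bored from the top; origin at the centre of its underside, z along the tube; about 380 g. 90 mm long, level unbroken rim. May be absent.
- sound2: Sound tube of cream alabaster, 54 mm outside diameter, 9 mm wall, bored from the top; origin at the centre of its underside, z along the tube; about 380 g. 90 mm long, level unbroken rim. May be absent.
- sound3: Sound tube of cream alabaster, 54 mm outside diameter, 9 mm wall, bored from the top; origin at the centre of its underside, z along the tube; about 380 g. 90 mm long, level unbroken rim. May be absent.
- short1: Reject: tube of cream alabaster, 54 mm outside diameter, 9 mm wall, bored from the top; origin at the centre of its underside, z along the tube; about 380 g. Cut too short: only 62 mm long, level rim. May be absent.
- short2: Reject: tube of cream alabaster, 54 mm outside diameter, 9 mm wall, bored from the top; origin at the centre of its underside, z along the tube; about 380 g. Cut too short: only 62 mm long, level rim. May be absent.
- chipped: Reject: tube of cream alabaster, 54 mm outside diameter, 9 mm wall, bored from the top; origin at the centre of its underside, z along the tube; about 380 g. 90 mm long but a third of the rim, on its -x side, is broken away 28 mm deep (rim there at 62 mm). May be absent.
- slanted: Reject: tube of cream alabaster, 54 mm outside diameter, 9 mm wall, bored from the top; origin at the centre of its underside, z along the tube; about 380 g. The top is cut on a slant: rim 92 mm high on its +x side, 60 mm on its -x side. May be absent.
- case: Plywood packing case fixed to the bench at the robot's left, 170 (x) x 280 (y) x 105 mm high, walls and floor 10 mm, open on top with a hinged lid; origin at the centre of its underside. Its own +x side, away from the batch, carries the hinge, so its long y side runs roughly away from the robot. It holds three tubes standing in a row along y, about 80 mm apart
- case_floor (a point): Centre of the case's inner floor, 10 mm above its underside; axes as the case
- lid (a joint): Hinge of the case's lid, rad: 0 fully shut, flat on the rim; about 1.6 to 1.9 standing open. Stiff: the lid stays at whatever angle it is left, so it must be pushed all the way (about 3 to 5 N at its free edge)
- lid_hinge (a point): Middle of the hinge line, at the lid's inner face, on the top of the case's +x wall. The hinge axis is the case's y. The point turns with the lid: the lid, 10 mm thick, 280 mm along y, runs 170 mm along the point's -x, its outer face on the point's +z side
- lid_edge (a point): Middle of the lid's free edge, on the outer face, 170 mm from the hinge. A dark wooden batten 110 mm long, 20 mm wide and 22 mm high stands on the outer face, its centre line 20 mm in from this edge
- crate: Blue plastic scrap crate fixed to the bench at the robot's right, 170 (x) x 280 (y) x 65 mm high, walls and floor 8 mm, open on top; origin at the centre of its underside, its long y side runs roughly away from the robot
- crate_floor (a point): Centre of the crate's inner floor, 8 mm above its underside
- flange: Bystander standing among the tubes: black chuck flange, disc 68 mm across and 15 mm thick with a boss 34 mm across, 45 mm high in all; origin at the centre of its underside
- sanding_block: Bystander: cork block 70 x 110 x 35 mm
- bowl: Bystander: stone bowl 120 mm across, 50 mm high
- tin: Bystander: steel tin 80 mm across, 60 mm high
Things that resemble listed ones, but are neither listed nor needed, are in the scene too. Leave any purple or yellow look-alike of the sound2 alone.

How it is judged:
By the outcome, as a careful person would: the job done as asked, in the order asked, and still so for the second after the job is handed in, with the robot touching nothing.
Of sound1, sound2, sound3 only 2 to 3 are there at a start; the rules pass over those that are not, and their reading is None.
Of short1, short2, chipped, slanted only 2 to 3 are there at a start; the rules pass over those that are not, and their reading is None.
At some moment in a run one of sound1, sound2, sound3, short1, short2, chipped, slanted may be knocked a few centimetres aside while the robot is not near it.
It also fails if it takes over 210 s, if anything falls off the work surface, if the arm or the gripper's body presses on something with over 40 N, if the wrist force passes 120 N, or if a joint passes its speed limit or range.

ROBOT

A 7-joint arm with a two-finger parallel gripper is mounted at the origin on the work surface. World frame = base frame: x ahead of the robot, y to its left, z up, the work surface at z = 0. Lengths are in m, angles in rad, forces in N, time in s.
With the tool pointing down it reaches from about 0.4 to 0.9 m from the base axis. Payload 5.5 kg.
Tool frame: the origin (TCP) lies at the very end of the fingers, on their centre line; the grasp point (between the pads) lies 19 mm behind it; z points along the fingers, y is the line along which they close (so a half turn about z gives the same grasp; the last joint's range is limited). The gripper opens to 92 mm and grips with 3 to 60 N. Pads are 19 mm wide; open, the fingers measure 130 mm over their backs; the gripper's body (75 mm by 190 mm) begins 47 mm behind the grasp point.
Start: joints at [-0.941, 0.501, -0.427, 1.55, 0.221, 1.138, -0.21], TCP at [0.233, 0.607, 0.227] pointing down, gripper open.
Joint ranges: [-2.88, 2.88], [-0.31, 2.03], [-1.54, 1.56], [0.2, 2.42], [-1.41, 4.55], [0.19, 2.02], [-2.57, 2.57]. Speed limits (rad/s): [2.57, 2.57, 3.14, 3.14, 3.14, 3.14, 3.14].

INTERFACE

Orientations are given as a rotation vector (axis times angle).
In Python, from station import bot gives the robot as it stands.
- The arm moves only by the shell command python3 -m pendant 'ROWS'. ROWS is JSON, a list of rows, each a list of 5 numbers: the shift along the world's x, y, z normalised to -1 to 1, where 1 is 0.4 m, then the turn about the world's z normalised to -1 to 1, where 1 is pi/2 rad, then the opening, from 0 (shut) to 1 (fully open). In form: [[dx, dy, dz, roll, hand], ...]. A call has 1 to 20 rows; each row is the pose to reach, as a shift and turn from the pose commanded when the call began; what a row does not reach only later rows make up. A row lasts 1/8 s, in which the tool goes at most 62.5 mm and 10.7 degrees, less where a joint would pass 70% of its speed; a pose out of reach is approached as far as the arm can. A call with a number of a shift or a turn outside -1 to 1 is refused whole. A call with a gripper value outside its range is refused whole. The fingers move at their own pace and stop on an object; the grip force is fixed at half the most. Time passes only in rows, so rows that repeat a pose let the fingers close. It gives the time, the measured TCP pose, the force, the opening and the grip force at its end, in the units of the state.
- bot.state(): the state, without advancing time (a new reading comes with each control period).
- bot.grab_frame(name): name is "scene" or "top"; returns a dict with "pixels" (420x560x3 uint8, blue, green, red), "z_map" (420x560 float32, m along the optical axis (not along the pixel's ray), 0 where there is no reading), "fx", "fy", "cx", "cy" (pixels), "rvec" (rotation vector, rad) and "tvec" (3), from world to camera coordinates, as OpenCV has them. Camera axes: x right, y down, z forward; pixel columns grow to the right and rows downward; lengths in m; the calibration is good to about 2 mm. A picture is of the moment at which its call begins.
- bot.hand_in(): hands the job in; it is judged then, once.
The state is a dict: "time_s": time; "q": joint angles; "dq": joint speeds; "joint_torque": joint torques, N m; "tool_pos": TCP position; "tcp_rot": TCP orientation; "force": force on the tool from outside, world axes, zero at the start; "moment": the same for the moment, N m; "grip_width": opening from 0.0 (shut) to 1.0 (fully open); "grasp_force": force on a finger pad.
Only numpy, scipy, OpenCV 4.12 (cv2) and the standard library are available. Lean on these libraries where they do the work, as an engineer would, in place of code of your own. Each camera call takes 0.05 s, during which the arm holds its last target. There are 200 camera calls.

## Working session

There is one attempt and no reset: what is moved stays moved. The work goes in short steps, Python scripts to look and compute and a shell command to move; the robot and the scene stay as the last step left them, time stands still between calls to the robot, and variables do not carry over. Pictures are saved under pics/ and viewed, at most 14 in all, crops included, and the job is handed in when it is done.

```bash
mkdir -p pics; cat > h.py <<'E'
import numpy as np, cv2
from station import bot
def grab(n):
    f=bot.grab_frame(n); R=cv2.Rodrigues(np.array(f['rvec'],float))[0]; t=np.array(f['tvec'],float).ravel()
    z=f['z_map'].astype(float); v,u=np.mgrid[:420,:560]
    c=np.stack([(u-f['cx'])/f['fx']*z,(v-f['cy'])/f['fy']*z,z],-1)
    W=(c-t)@R; W[z==0]=np.nan
    return f['pixels'],W
E
python3 - <<'E'
from h import *
for n in('scene','top'):
    p,W=grab(n); cv2.imwrite(f'pics/{n}0.png',p); np.save(f'{n}0.npy',W)
    print(n,np.nanmin(W,(0,1)),np.nanmax(W,(0,1)))
print(bot.state())
E
```

```text
scene [-1.9689021  -0.83923669 -0.77505764] [1.53104137 2.54729249 0.57181299]
top [-0.43884999 -1.62232842 -0.78257994] [1.55709917 1.50841816 0.85253272]
{'time_s': 0.1, 'q': array([-0.940816  ,  0.50175327, -0.4268007 ,  1.55133655,  0.22077175,
        1.13833794, -0.21030093]), 'dq': array([-0.00305718, -0.00204666, -0.00030375, -0.00287098,  0.00125463,
        0.00088135, -0.00064469]), 'joint_torque': array([-1.07120504e-02, -5.67872787e+01, -5.83833531e+00, -2.79915673e+01,
       -6.89523853e-02,  2.40916607e-02,  3.10498899e-05]), 'tool_pos': array([0.23290143, 0.60615262, 0.22578571]), 'tcp_rot': array([-5.72796982e-01, -3.08852464e+00,  2.73735536e-03]), 'force': array([-0.12346759,  0.22551308,  0.56565247]), 'moment': array([-0.04770173, -0.01818303, -0.03359434]), 'grasp_force': 0.0, 'grip_width': 0.9986757135870163}
```

View pics/scene0.png

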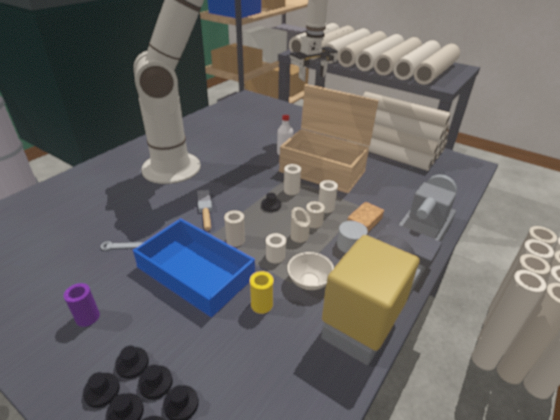

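View pics/top0.png

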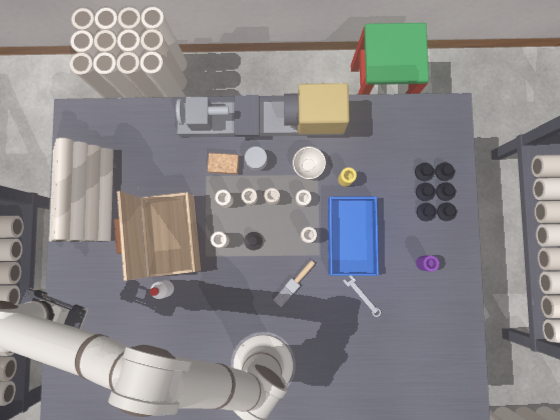

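The scene view shows six cream tubes on the mat, plus the black flange. The top view has tubes at about (223,198), (249,196), (272,196), (303,198), (220,240) and (309,235), the flange at (254,240), the case at (160,235) with its lid standing open on the left, and the crate at (353,235). The purple (428,263) and yellow (347,177) tubes are look-alikes to leave alone. Next I'll measure the rims.

```bash
cat > m.py <<'E'
from h import *
def tubes(P,W,reg=(0.3,0.75,-0.25,0.25),cross=None):
    x,y,z=W[...,0],W[...,1],W[...,2]
    m=((x>reg[0])&(x<reg[1])&(y>reg[2])&(y<reg[3])&(z>0.035)&(z<0.12)).astype(np.uint8)
    n,l,s,c=cv2.connectedComponentsWithStats(m,connectivity=4)
    for i in range(1,n):
        if s[i,4]<40: continue
        k=l==i; q=W[k]; col=P[k].mean(0).round()
        (cx,cy),r=cv2.minEnclosingCircle(q[:,:2].astype(np.float32))
        hs=[]
        top=q[q[:,2]>0.052]
        for a in range(0,360,45):
            d=np.deg2rad(a); w=q[(np.abs((np.arctan2(q[:,1]-cy,q[:,0]-cx)-d+np.pi)%(2*np.pi)-np.pi)<np.pi/8)]
            hs.append(int(1000*np.percentile(w[:,2],90)) if len(w) else -1)
        print(c[i].round(),s[i,4],'xy',round(cx,3),round(cy,3),'r',round(r,3),'zmax',np.percentile(q[:,2],[50,90,98]).round(3),hs,col)
E
python3 - <<'E'
from m import *
P=cv2.imread('pics/top0.png');W=np.load('top0.npy'); tubes(P,W)
print('scene');Ps=cv2.imread('pics/scene0.png');Ws=np.load('scene0.npy');tubes(Ps,Ws)
for n,u,v in [('mat',235,220),('casefloor',165,235),('flange',254,240),('crate',353,235)]: print(n,W[v-3:v+4,u-3:u+4].reshape(-1,3).mean(0).round(3))
x,y,z=np.moveaxis(W,-1,0)
# case rim, crate rim
for nm,a in (('case',(z>.095)&(z<.115)&(y>.2)&(y<.6)&(x>.2)&(x<.8)),('crate',(z>.055)&(z<.075)&(y<-.2)&(y>-.48)&(P[...,0]>P[...,2].astype(int)+60)),('lid',(z>.125)&(z<.35)&(y>.3)&(y<.7)&(x>.3)&(x<.75))):
    q=W[a]; print(nm,len(q),cv2.minAreaRect((q[:,:2]*1000).astype(np.float32)),q.min(0).round(3),q.max(0).round(3))
a=cv2.resize(P[170:270,190:335],None,fx=4,fy=4,interpolation=cv2.INTER_CUBIC);b=cv2.resize(Ps[155:270,215:350],(580,494),interpolation=cv2.INTER_CUBIC)
a=cv2.resize(a,(400,276));b=cv2.resize(b,(400,341));cv2.imwrite('pics/crop0.png',np.vstack([cv2.copyMakeBorder(cv2.resize(P[180:255,200:320],(640,400)if 0 else(448,280),interpolation=cv2.INTER_CUBIC),0,0,0,0,0),cv2.resize(Ps[160:265,220:345],(448,320),interpolation=cv2.INTER_CUBIC)]))
E
```

```text
[256. 162.] 216 xy 0.742 0.016 r 0.039 zmax [0.06  0.065 0.068] [61, 62, 65, 64, 64, 64, 66, 57] [195. 190. 188.]
[310. 169.] 126 xy 0.727 -0.179 r 0.059 zmax [0.048 0.054 0.056] [-1, 51, 54, 54, 52, 53, 54, 44] [194. 199. 205.]
[229. 167.] 61 xy 0.718 0.113 r 0.028 zmax [0.037 0.042 0.043] [43, 35, 40, 41, 39, 42, 38, 39] [148. 181. 217.]
[272. 196.] 190 xy 0.607 -0.043 r 0.028 zmax [0.063 0.09  0.095] [65, 73, 80, 93, 94, 91, 79, 68] [193. 200. 208.]
[249. 196.] 122 xy 0.607 0.041 r 0.027 zmax [0.061 0.066 0.069] [64, 65, 65, 63, 65, 66, 65, 65] [206. 213. 221.]
[223. 198.] 219 xy 0.599 0.13 r 0.027 zmax [0.083 0.093 0.096] [91, 93, 92, 93, 91, 92, 92, 93] [198. 203. 210.]
[303. 197.] 129 xy 0.599 -0.155 r 0.028 zmax [0.061 0.067 0.069] [65, 66, 66, 65, 65, 65, 67, 67] [218. 222. 229.]
[192. 238.] 442 xy 0.466 0.246 r 0.128 zmax [0.094 0.108 0.111] [107, -1, 99, -1, 107, 107, 109, 106] [120. 139. 159.]
[330. 244.] 117 xy 0.434 -0.248 r 0.112 zmax [0.062 0.07  0.073] [69, -1, 68, 73, 68, -1, -1, -1] [206. 129.  89.]
[308. 235.] 198 xy 0.464 -0.171 r 0.027 zmax [0.085 0.094 0.097] [9
[... 1051 characters left out ...]
 60] [156. 166. 174.]
[305. 263.] 313 xy 0.726 -0.177 r 0.06 zmax [0.044 0.048 0.05 ] [-1, 47, 47, 47, 49, 49, 47, 44] [153. 165. 173.]
mat [0.525 0.096 0.002]
casefloor [0.472 0.354 0.011]
flange [0.448 0.024 0.043]
crate [ 0.464 -0.338  0.008]
case 1406 ((541.346435546875, 431.91876220703125), (576.121826171875, 346.9851379394531), 49.1660270690918) [0.251 0.223 0.095] [0.792 0.6   0.115]
crate 593 ((459.26458740234375, -331.3355407714844), (170.78717041015625, 277.5618896484375), 89.3238754272461) [ 0.32  -0.417  0.055] [ 0.599 -0.244  0.074]
lid 4683 ((533.2731323242188, 556.7301025390625), (447.1253662109375, 295.3698425292969), 4.568959712982178) [0.3   0.392 0.125] [0.75  0.698 0.337]
```

View pics/crop0.png

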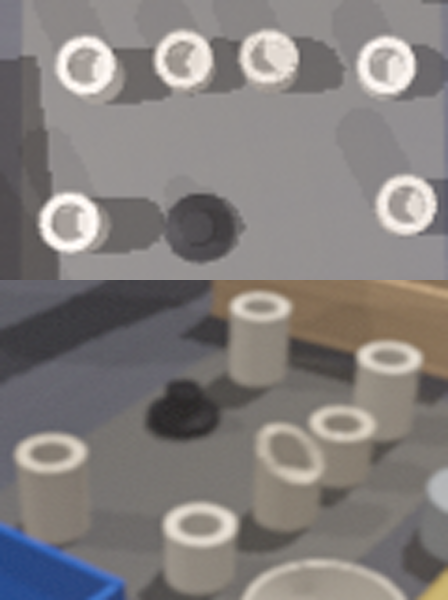

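Six tubes are candidates (top-view pixels):
- **Sound:** (223,198), (219,239) and (308,235). Their rims are level at about 90 mm.
- **Short:** (249,196) and (303,197), both about 62 mm.
- **Slanted:** (272,196). Its rim is about 92 mm on the world -x side and 62 mm on the +x side.

No tube is chipped. The enlarged crop agrees with this. Next I'll fit the case and lid.

```bash
python3 - <<'E'
from h import *
P=cv2.imread('pics/top0.png');W=np.load('top0.npy');x,y,z=np.moveaxis(W,-1,0)
m=(x>.3)&(x<.64)&(y>.2)&(y<.45)
a=m&(z>.098)&(z<.114); q=W[a]; print(len(q)); print(cv2.minAreaRect((q[:,:2]*1000).astype(np.float32)))
f=m&(z>.0)&(z<.016)&(y>.27)&(y<.42)&(x>.34)&(x<.58);q=W[f];print('floor',q.min(0).round(3),q.max(0).round(3),np.median(q[:,2]))
Ws=np.load('scene0.npy').reshape(-1,3)
for lo in (.12,.16,.2,.24,.265):
  for n,A in(('t',W.reshape(-1,3)),('s',Ws)):
    q=A[(A[:,0]>.36)&(A[:,0]<.56)&(A[:,1]>.38)&(A[:,1]<.6)&(A[:,2]>lo)&(A[:,2]<lo+.02)]
    if len(q): print(n,lo,len(q),np.percentile(q[:,1],[5,50,95]).round(3))
for x0 in(.36,.45,.55):
  q=W[(abs(x-x0)<.02)&(z>.098)&(z<.114)&(y>.22)&(y<.3)];print(x0,q[:,1].min().round(3),q[:,1].max().round(3))
E
```

```text
786
((457.14263916015625, 322.258056640625), (306.51336669921875, 174.9604949951172), 6.00900411605835)
floor [0.34 0.27 0.  ] [0.58  0.41  0.016] 0.009496701732100007
t 0.12 127 [0.399 0.408 0.417]
s 0.12 263 [0.4   0.411 0.422]
t 0.16 145 [0.401 0.41  0.42 ]
s 0.16 271 [0.402 0.413 0.423]
t 0.2 144 [0.403 0.413 0.422]
s 0.2 287 [0.404 0.415 0.426]
t 0.24 185 [0.405 0.417 0.443]
s 0.24 292 [0.407 0.417 0.427]
t 0.265 333 [0.408 0.422 0.441]
s 0.265 162 [0.407 0.418 0.43 ]
0.36 0.223 0.298
0.45 0.232 0.247
0.55 0.243 0.255
```

```bash
python3 -m pendant '[[0,0,0.3,0,1],[0,0,0.5,0,1],[0,0,0.5,0.1,1],[0.2,-0.4,0.5,0.23,0.8],[0.545,-1,0.5,0.23,0.8],[0.545,-1,0.5,0.23,0.8],[0.545,-1,0.5,0.23,0.8],[0.545,-1,0.5,0.23,0.8],[0.545,-1,0.5,0.23,0.8],[0.545,-1,0.5,0.23,0.8],[0.545,-1,0.5,0.23,0.8],[0.545,-1,0.5,0.23,0.8],[0.545,-1,0.5,0.23,0.8]]'
```

```text
time_s: 1.72
tool_pos: [0.4502, 0.2083, 0.4265]
tcp_rot: [-0.005, -3.141, -0.001]
force: [-0.3, -0.4, -0.1]
grip_width: 0.803
grasp_force: 0.0
```

```bash
python3 - <<'E'
from m import *
print(bot.state()['q'].round(2))
W=np.concatenate([np.load('top0.npy').reshape(-1,3)-[0,0,.003],np.load('scene0.npy').reshape(-1,3)]);x,y,z=W.T
# near wall outer/inner line fit
q=W[(z>.098)&(z<.11)&(x>.35)&(x<.57)&(y>.2)&(y<.27)]; k=np.polyfit(q[:,0],q[:,1],1);print('near wall mid',k,np.polyval(k,.457),np.std(q[:,1]-np.polyval(k,q[:,0])))
th=np.arctan(k[0]);e=np.array([np.cos(th),np.sin(th)]);n=np.array([-e[1],e[0]])
s=W[:,:2]@e;t=W[:,:2]@n
t0=np.median(q[:,:2]@n); print('th',th,'t0',t0)
r=(z>.097)&(z<.108)&(t>t0+.02)&(t<t0+.14)&(s>.2)&(s<.8)
h,b=np.histogram(s[r],np.arange(.25,.75,.01));print([(round(b[i],2),h[i]) for i in range(len(h)) if h[i]>3])
f=(z>.02)&(z<.09)&(t>t0+.02)&(t<t0+.13)&(s>.2)&(s<.8)
for lo in(.115,.15,.2,.25,.27):
  r=(z>lo)&(z<lo+.02)&(t>t0+.1)&(t<t0+.25)&(s>.38)&(s<.6);print(lo,np.percentile(t[r]-t0,[3,50,97]).round(3))
P,T=grab('top');tubes(P,T,(.4,.65,-.25,.2))
E
```

```text
[-0.25  0.07 -0.25  1.64  0.02  1.44  1.07]
near wall mid [0.10477747 0.19175848] 0.2396417834913217 0.0031398395711860873
th 0.10439654914912054 t0 0.19069238488825002
[(np.float64(0.28), np.int64(8)), (np.float64(0.29), np.int64(18)), (np.float64(0.3), np.int64(15)), (np.float64(0.31), np.int64(17)), (np.float64(0.32), np.int64(18)), (np.float64(0.33), np.int64(32)), (np.float64(0.36), np.int64(121)), (np.float64(0.37), np.int64(17)), (np.float64(0.63), np.int64(132)), (np.float64(0.64), np.int64(7))]
0.115 [0.164 0.168 0.174]
0.15 [0.166 0.17  0.176]
0.2 [0.168 0.173 0.178]
0.25 [0.172 0.177 0.203]
0.27 [0.173 0.178 0.185]
[272. 196.] 189 xy 0.607 -0.042 r 0.028 zmax [0.063 0.091 0.096] [65, 73, 83, 95, 93, 88, 76, 67] [187. 194. 203.]
[249. 196.] 123 xy 0.607 0.04 r 0.027 zmax [0.061 0.067 0.071] [64, 67, 64, 63, 66, 66, 67, 71] [200. 207. 215.]
[224. 198.] 222 xy 0.598 0.13 r 0.028 zmax [0.084 0.093 0.096] [92, 90, 93, 94, 92, 91, 92, 93] [192. 197. 204.]
[303. 197.] 130 xy 0.6 -0.156 r 0.028 zmax [0.06  0.066 0.068] [65, 65, 65, 65, 66, 65, 65, 64] [212. 217. 223.]
[330. 226.] 94 xy 0.499 -0.247 r 0.097 zmax [0.058 0.068 0.071] [66, -1, 48, -1, 68, 66, -1, 67] [151.  91.  66.]
[308. 235.] 198 xy 0.464 -0.17 r 0.027 zmax [0.084 0.093 0.096] [93, 93, 92, 91, 94, 92, 92, 91] [150. 155. 163.]
[219. 239.] 218 xy 0.451 0.146 r 0.028 zmax [0.084 0.093 0.096] [93, 92, 92, 94, 93, 91, 92, 90] [192. 196. 203.]
[252. 240.] 71 xy 0.447 0.029 r 0.017 zmax [0.045 0.049 0.051] [49, 47, 49, 51, 47, 49, 49, 46] [74. 71. 74.]
```

```bash
python3 -m pendant '[[0,-0.155,-0.3,-0.933,0.9],[0,-0.155,-0.45,-0.933,0.9],[0,-0.155,-0.45,-0.933,0.9],[0,-0.155,-0.45,-0.933,0.9],[0,-0.155,-0.45,-0.933,0.9],[0,-0.155,-0.45,-0.933,0.9],[0,-0.155,-0.45,-0.933,0.9],[0,-0.155,-0.45,-0.933,0.9],[0,-0.155,-0.55,-0.933,0.9],[0,-0.155,-0.7,-0.933,0.9],[0,-0.155,-0.82,-0.933,0.9],[0,-0.155,-0.9,-0.933,0.9],[0,-0.155,-0.92,-0.933,0.9],[0,-0.155,-0.92,-0.933,0.9],[0,-0.155,-0.92,-0.933,0.9],[0,-0.155,-0.92,-0.933,0],[0,-0.155,-0.92,-0.933,0],[0,-0.155,-0.92,-0.933,0],[0,-0.155,-0.92,-0.933,0],[0,-0.155,-0.92,-0.933,0]]'
```

```text
time_s: 4.28
tool_pos: [0.4504, 0.1446, 0.0588]
tcp_rot: [-2.107, -2.329, 0.002]
force: [-3.4, -0.9, 5.6]
grip_width: 0.588
grasp_force: 29.9
```

```bash
python3 -m pendant '[[0,0,0.1,0,0],[0,0,0.25,0,0],[0,0,0.4,0,0],[0.06,0.1,0.42,0,0],[0.12,0.2,0.42,0,0],[0.18,0.3,0.42,0,0],[0.23,0.41,0.42,0,0],[0.23,0.41,0.42,0,0],[0.23,0.41,0.3,0,0],[0.23,0.41,0.2,0,0],[0.23,0.41,0.12,0,0],[0.23,0.41,0.06,0,0],[0.23,0.41,0.04,0,0],[0.23,0.41,0.03,0,0],[0.23,0.41,0.03,0,0]]'
```

```text
time_s: 6.15
tool_pos: [0.5436, 0.3089, 0.0714]
tcp_rot: [2.108, 2.329, 0.002]
force: [-0.3, -0.1, -2.4]
grip_width: 0.585
grasp_force: 29.9
```

```bash
python3 -m pendant '[[0,0,-0.003,0,0],[0,0,-0.003,0,0.7],[0,0,-0.003,0,0.7],[0,0,0,0,0.7],[0,0,0.1,0,0.7],[0,0,0.25,0,0.7],[0,0,0.4,0,0.7],[0.04,-0.1,0.42,0,0.9],[0.08,-0.2,0.42,0,0.9],[0.12,-0.35,0.42,0,0.9],[0.136,-0.447,0.42,0,0.9],[0.136,-0.447,0.42,0,0.9],[0.136,-0.447,0.42,0,0.9]]'; python3 - <<'E'
from m import *
for n in('top','scene'):
    P,T=grab(n);print(n);tubes(P,T,(.4,.65,-.24,.2));cv2.imwrite(f'pics/{n}1.png',P);np.save(f'{n}1.npy',T)
    q=T[(abs(T[...,0]-.543)<.04)&(abs(T[...,1]-.309)<.035)&(T[...,2]>.05)&(T[...,2]<.104)];print(len(q),(q.min(0)+q.max(0))/2,q.max(0)-q.min(0),q[:,2].max())
E
```

```text
time_s: 7.78
tool_pos: [0.5974, 0.1308, 0.239]
tcp_rot: [-2.107, -2.329, -0.002]
force: [0.4, 0.8, 0.2]
grip_width: 0.902
grasp_force: 0.0
top
[272. 196.] 190 xy 0.607 -0.042 r 0.028 zmax [0.063 0.09  0.096] [64, 73, 82, 91, 94, 90, 77, 67] [152. 159. 167.]
[249. 196.] 119 xy 0.607 0.04 r 0.028 zmax [0.061 0.067 0.069] [66, 65, 67, 68, 66, 65, 65, 66] [206. 213. 221.]
[228. 197.] 73 xy 0.6 0.119 r 0.024 zmax [0.082 0.094 0.097] [94, 57, 55, 58, 83, 93, 91, 94] [199. 204. 211.]
[303. 197.] 126 xy 0.599 -0.155 r 0.028 zmax [0.061 0.066 0.07 ] [64, 65, 66, 65, 66, 65, 66, 64] [168. 173. 179.]
[308. 235.] 198 xy 0.464 -0.171 r 0.027 zmax [0.084 0.093 0.096] [93, 91, 91, 93, 91, 95, 92, 92] [198. 204. 212.]
[252. 240.] 71 xy 0.447 0.029 r 0.017 zmax [0.045 0.051 0.053] [50, 48, 49, 49, 48, 52, 49, 48] [84. 81. 85.]
217 [0.54364481 0.30963585 0.07706798] [0.05141125 0.05455688 0.05373058] 0.10393327271205301
scene
[327. 192.] 357 xy 0.6 0.133 r 0.031 zmax [0.073 0.088 0.09 ] [87, 88, 88, 88, 89, 88, 85, 86] [145. 156. 164.]
[271. 196.] 64 xy 0.443 0.028 r 0.019 zmax [0.042 0.044 0.045] [44, 43, 44, 43, 44, 44, 42, 44] [56. 55. 57.]
[305. 217.] 655 xy 0.607 0.001 r 0.071 zmax [0.058 0.079 0.089] [-1, 60, 60, 60, -1, 90, 77, 66] [129. 142. 151.]
[234. 224.] 449 xy 0.463 -0.169 r 0.03 zmax [0.074 0.088 0.09 ] [87, 90, 88, 87, 88, 88, 87, 87] [136. 147. 155.]
[275. 244.] 322 xy 0.597 -0.154 r 0.029 zmax [0.055 0.061 0.062] [60, 61, 60, 60, 60, 61, 60, 60] [133. 143. 151.]
162 [0.54389134 0.31099107 0.08468977] [0.05636275 0.05466536 0.03032622] 0.09985287839504847
```

```bash
python3 -m pendant '[[0,0,-0.15,0,0.9],[0,0,-0.3,0,0.9],[0,0,-0.4,0,0.9],[0,0,-0.45,0,0.9],[0,0,-0.45,0,0.9],[0,0,-0.45,0,0.9],[0,0,-0.45,0,0],[0,0,-0.45,0,0],[0,0,-0.45,0,0],[0,0,-0.45,0,0],[0,0,-0.45,0,0],[0,0,-0.35,0,0],[0,0,-0.2,0,0],[0,0,-0.05,0,0],[0,0,0,0,0]]'; python3 -m pendant '[[-0.1,0.08,0,0,0],[-0.2,0.16,0,0,0],[-0.3,0.24,0,0,0],[-0.4,0.33,0,0,0],[-0.497,0.407,0,0,0],[-0.497,0.407,0,0,0],[-0.497,0.407,-0.1,0,0],[-0.497,0.407,-0.22,0,0],[-0.497,0.407,-0.32,0,0],[-0.497,0.407,-0.38,0,0],[-0.497,0.407,-0.41,0,0],[-0.497,0.407,-0.42,0,0],[-0.497,0.407,-0.42,0,0]]'
```

```text
time_s: 9.75
tool_pos: [0.5993, 0.1304, 0.2426]
tcp_rot: [2.106, 2.327, 0.008]
force: [1.0, 0.2, -4.5]
grip_width: 0.586
grasp_force: 30.0
time_s: 11.38
tool_pos: [0.3993, 0.293, 0.0712]
tcp_rot: [2.108, 2.329, 0.001]
force: [0.0, -0.2, -3.4]
grip_width: 0.584
grasp_force: 30.0
```

```bash
python3 -m pendant '[[0,0,-0.004,0,0],[0,0,-0.004,0,0.7],[0,0,-0.004,0,0.7],[0,0,0,0,0.7],[0,0,0.1,0,0.7],[0,0,0.25,0,0.7],[0,0,0.4,0,0.7],[0.04,-0.1,0.42,0,0.9],[0.08,-0.25,0.42,0,0.9],[0.12,-0.4,0.42,0,0.9],[0.162,-0.55,0.42,0,0.9],[0.162,-0.7,0.42,0,0.9],[0.162,-0.8,0.42,0,0.9],[0.162,-0.8,0.42,0,0.9],[0.162,-0.8,0.42,0,0.9]]'; python3 - <<'E'
from m import *
for n in('top','scene'):
    P,T=grab(n);print(n);tubes(P,T,(.4,.65,-.24,.2))
    for a,b in((.543,.309),(.399,.294)):
        q=T[(abs(T[...,0]-a)<.032)&(abs(T[...,1]-b)<.035)&(T[...,2]>.05)&(T[...,2]<.104)];print(len(q),(q.min(0)+q.max(0))/2,q.max(0)-q.min(0),q[:,2].max())
E
```

```text
time_s: 13.25
tool_pos: [0.4635, -0.0265, 0.2389]
tcp_rot: [-2.107, -2.33, -0.001]
force: [0.5, 0.6, -1.0]
grip_width: 0.902
grasp_force: 0.0
top
[272. 194.] 141 xy 0.608 -0.043 r 0.027 zmax [0.062 0.081 0.089] [62, 67, 81, 89, 57, 86, 78, 69] [201. 208. 216.]
[248. 195.] 100 xy 0.607 0.04 r 0.028 zmax [0.062 0.067 0.069] [64, 68, 68, 66, 66, 64, 65, 62] [207. 214. 222.]
[303. 197.] 130 xy 0.599 -0.155 r 0.027 zmax [0.061 0.067 0.069] [66, 66, 67, 64, 67, 67, 65, 67] [226. 231. 237.]
[308. 235.] 195 xy 0.464 -0.17 r 0.027 zmax [0.085 0.093 0.095] [94, 91, 92, 93, 92, 92, 93, 92] [173. 178. 186.]
217 [0.54374553 0.30987245 0.07736187] [0.05116074 0.05353496 0.05326461] 0.10399417652102624
214 [0.40083635 0.29358656 0.07743277] [0.04967435 0.0535901  0.0528722 ] 0.10386886928553049
scene
[271. 196.] 66 xy 0.446 0.03 r 0.018 zmax [0.042 0.044 0.045] [43, 45, 44, 41, 43, 43, 43, 43] [55. 53. 56.]
[305. 217.] 653 xy 0.61 -0.001 r 0.071 zmax [0.058 0.079 0.088] [-1, 59, 60, 60, -1, 88, 74, 63] [137. 150. 159.]
[234. 224.] 447 xy 0.464 -0.169 r 0.03 zmax [0.074 0.088 0.09 ] [87, 89, 88, 87, 88, 89, 87, 87] [122. 132. 140.]
[275. 244.] 317 xy 0.597 -0.155 r 0.029 zmax [0.055 0.061 0.062] [60, 60, 60, 60, 60, 61, 60, 60] [157. 167. 175.]
161 [0.54377484 0.31062714 0.08446084] [0.05572172 0.05955318 0.03163684] 0.10027926119922477
146 [0.39991844 0.29367236 0.08380257] [0.0596696  0.05616725 0.0383254 ] 0.10296527243144385
```

```bash
python3 -m pendant '[[0,-0.15,0,0,0.9],[0,-0.3,-0.05,0,0.9],[0,-0.359,-0.15,0,0.9],[0,-0.359,-0.3,0,0.9],[0,-0.359,-0.4,0,0.9],[0,-0.359,-0.45,0,0.9],[0,-0.359,-0.45,0,0.9],[0,-0.359,-0.45,0,0.9],[0,-0.359,-0.45,0,0],[0,-0.359,-0.45,0,0],[0,-0.359,-0.45,0,0],[0,-0.359,-0.45,0,0],[0,-0.359,-0.45,0,0],[0,-0.359,-0.35,0,0],[0,-0.359,-0.2,0,0],[0,-0.359,-0.05,0,0],[0,-0.25,0,0,0],[0,-0.12,0,0,0],[0,0,0,0,0],[0,0,0,0,0]]'; python3 -m pendant '[[0.01,0.15,0.02,0,0],[0.01,0.3,0.02,0,0],[0.01,0.45,0.02,0,0],[0.01,0.6,0.02,0,0],[0.01,0.75,0.02,0,0],[0.01,0.85,0.02,0,0],[0.01,0.92,0.02,0,0],[0.01,0.92,0,0,0],[0.01,0.92,-0.1,0,0],[0.01,0.92,-0.22,0,0],[0.01,0.92,-0.32,0,0],[0.01,0.92,-0.38,0,0],[0.01,0.92,-0.41,0,0],[0.01,0.92,-0.42,0,0],[0.01,0.92,-0.424,0,0],[0.01,0.92,-0.424,0,0.7],[0.01,0.92,-0.424,0,0.7]]'
```

```text
time_s: 15.85
tool_pos: [0.4626, -0.0224, 0.238]
tcp_rot: [-2.097, -2.336, -0.001]
force: [-0.2, -1.6, -4.7]
grip_width: 0.596
grasp_force: 30.0
time_s: 17.98
tool_pos: [0.4686, 0.3417, 0.0707]
tcp_rot: [2.107, 2.329, 0.005]
force: [-0.5, 0.2, -0.0]
grip_width: 0.696
grasp_force: 0.0
```

```bash
python3 -m pendant '[[0,0,0.003,0,0.7],[0,0,0.1,0,0.7],[0,0,0.25,0,0.7],[0,0,0.4,0,0.7],[0.05,-0.12,0.42,0,0.9],[0.1,-0.25,0.42,0,0.9],[0.2,-0.4,0.42,0,0.9],[0.3,-0.55,0.42,0,0.9],[0.346,-0.65,0.42,0,0.9],[0.346,-0.754,0.42,0,0.9],[0.346,-0.754,0.42,0,0.9],[0.346,-0.754,0.42,0,0.9]]'; python3 - <<'E'
from m import *
for n in('top','scene'):
    P,T=grab(n);print(n);tubes(P,T,(.4,.65,-.24,.2));cv2.imwrite(f'pics/{n}2.png',P)
    for a,b in((.543,.309),(.399,.294),(.467,.342)):
        q=T[(abs(T[...,0]-a)<.032)&(abs(T[...,1]-b)<.035)&(T[...,2]>.05)&(T[...,2]<.104)];print(len(q),(q.min(0)+q.max(0))/2,q.max(0)-q.min(0),q[:,2].max())
E
```

```text
time_s: 19.48
tool_pos: [0.6059, 0.04, 0.2375]
tcp_rot: [-2.107, -2.33, -0.002]
force: [0.1, -0.5, 0.8]
grip_width: 0.901
grasp_force: 0.0
top
[272. 196.] 189 xy 0.607 -0.042 r 0.028 zmax [0.063 0.089 0.095] [63, 70, 79, 91, 94, 91, 79, 68] [194. 201. 210.]
[303. 197.] 130 xy 0.6 -0.155 r 0.028 zmax [0.061 0.066 0.069] [64, 68, 65, 66, 64, 67, 65, 64] [169. 174. 181.]
214 [0.54360838 0.30886046 0.07808601] [0.05110733 0.05426276 0.05150288] 0.10383744945343662
225 [0.40088173 0.29324575 0.07704269] [0.04972001 0.05419591 0.05359094] 0.10383816551169894
228 [0.46917431 0.33940287 0.07894201] [0.05282537 0.05693362 0.05005044] 0.10396722546324029
scene
[271. 196.] 65 xy 0.447 0.03 r 0.018 zmax [0.042 0.045 0.047] [44, 45, 42, 42, 45, 44, 43, 46] [56. 55. 57.]
[305. 217.] 659 xy 0.604 -0.0 r 0.071 zmax [0.058 0.079 0.089] [-1, 59, 60, 61, -1, 89, 79, 67] [140. 153. 162.]
[275. 244.] 320 xy 0.596 -0.155 r 0.031 zmax [0.055 0.061 0.062] [60, 61, 61, 61, 60, 61, 59, 60] [134. 144. 151.]
95 [0.55296248 0.30956829 0.08575113] [0.03678834 0.059261   0.02941247] 0.1004573673558417
62 [0.40019963 0.29542338 0.08448513] [0.05424025 0.05875795 0.03217999] 0.10057512257414848
215 [0.46902043 0.34101639 0.07624567] [0.05572384 0.06493103 0.0507992 ] 0.10164526396143053
```

View pics/top2.png

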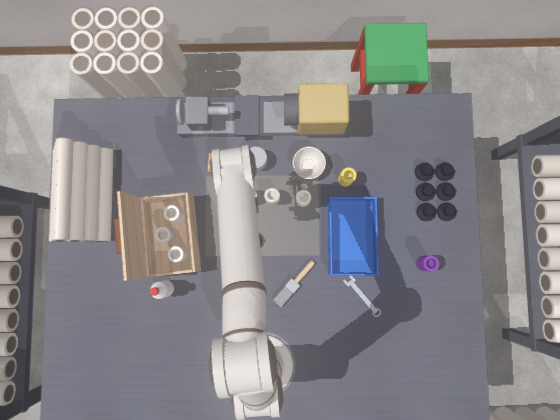

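The three sound tubes stand upright in the case at (173,213), (163,234) and (176,254). Rejects are next, starting with the short tube at (0.606, 0.040).

```bash
python3 -m pendant '[[0,0,-0.15,0,0.9],[0,0,-0.3,0,0.9],[0,0,-0.42,0,0.9],[0,0,-0.48,0,0.9],[0,0,-0.504,0,0.9],[0,0,-0.504,0,0.9],[0,0,-0.504,0,0.9],[0,0,-0.504,0,0],[0,0,-0.504,0,0],[0,0,-0.504,0,0],[0,0,-0.504,0,0],[0,0,-0.504,0,0],[0,0,-0.4,0,0],[0,0,-0.25,0,0],[0,0,-0.1,0,0],[0,0,0,0,0]]'; python3 -m pendant '[[-0.02,-0.1,0,0,0],[-0.05,-0.25,0,0,0],[-0.1,-0.4,0,0,0],[-0.15,-0.55,0,0,0],[-0.19,-0.7,0,0,0],[-0.19,-0.82,0,0,0],[-0.19,-0.875,0,0,0],[-0.19,-0.875,-0.1,0,0],[-0.19,-0.875,-0.25,0,0],[-0.19,-0.875,-0.38,0,0],[-0.19,-0.875,-0.45,0,0],[-0.19,-0.875,-0.475,0,0],[-0.19,-0.875,-0.478,0,0],[-0.19,-0.875,-0.478,0,0.7],[-0.19,-0.875,-0.478,0,0.7],[-0.19,-0.875,-0.4,0,0.7],[-0.19,-0.875,-0.25,0,0.7],[-0.19,-0.875,-0.1,0,0.7],[-0.19,-0.875,0,0,0.9],[-0.19,-0.875,0,0,0.9]]'
```

```text
time_s: 21.58
tool_pos: [0.6061, 0.0392, 0.2393]
tcp_rot: [2.107, 2.329, 0.002]
force: [0.7, 0.9, -4.2]
grip_width: 0.587
grasp_force: 29.8
time_s: 24.08
tool_pos: [0.5328, -0.3126, 0.2434]
tcp_rot: [2.101, 2.321, 0.005]
force: [-0.4, -0.8, -0.3]
grip_width: 0.865
grasp_force: 0.0
```

```bash
python3 -m pendant '[[0.05,0.15,0,0,0.9],[0.1,0.3,0,0,0.9],[0.15,0.45,0,0,0.9],[0.19,0.6,0,0,0.9],[0.19,0.67,0,0,0.9],[0.19,0.67,0,0,0.9],[0.19,0.67,0,0,0.9]]'; python3 - <<'E'
from m import *
for n in('top','scene'):
    P,T=grab(n);print(n);tubes(P,T,(.3,.65,-.4,.2));cv2.imwrite(f'pics/{n}3.png',P)
E
```

```text
time_s: 24.95
tool_pos: [0.6055, -0.0444, 0.2369]
tcp_rot: [2.109, 2.328, -0.002]
force: [-0.1, -1.2, -0.1]
grip_width: 0.896
grasp_force: 0.0
top
[303. 197.] 127 xy 0.599 -0.155 r 0.027 zmax [0.061 0.067 0.07 ] [66, 65, 66, 67, 69, 62, 65, 65] [208. 213. 219.]
[342. 237.] 478 xy 0.459 -0.324 r 0.157 zmax [0.063 0.069 0.072] [68, 68, 68, 68, 68, 68, -1, 68] [183. 113.  81.]
[347. 215.] 190 xy 0.533 -0.309 r 0.027 zmax [0.065 0.074 0.077] [72, 72, 75, 71, 72, 73, 74, 71] [201. 205. 211.]
scene
[271. 196.] 64 xy 0.447 0.03 r 0.018 zmax [0.042 0.044 0.045] [43, 43, 43, 43, 45, 44, 43, 43] [56. 55. 58.]
[299. 221.] 402 xy 0.607 -0.041 r 0.03 zmax [0.061 0.083 0.089] [59, 67, 77, 87, 89, 84, 71, 60] [137. 150. 159.]
[208. 255.] 1966 xy 0.46 -0.324 r 0.158 zmax [0.055 0.065 0.069] [67, 66, 63, 63, 62, 63, -1, 63] [137.  92.  72.]
[275. 244.] 321 xy 0.597 -0.154 r 0.029 zmax [0.055 0.061 0.062] [60, 61, 60, 60, 61, 61, 60, 59] [153. 163. 171.]
```

View pics/scene3.png

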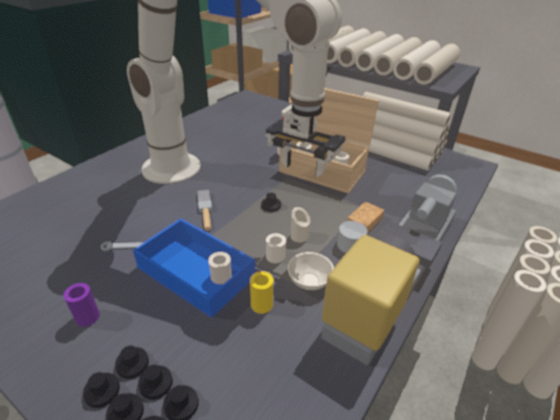

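The first short tube stands in the crate at (220,267). The slanted tube at (299,221) and the second short tube at (275,244) haven't moved.

```bash
python3 -m pendant '[[0,0.004,-0.15,0,0.9],[0,0.004,-0.3,0,0.9],[0,0.004,-0.42,0,0.9],[0,0.004,-0.48,0,0.9],[0,0.004,-0.508,0,0.9],[0,0.004,-0.508,0,0.9],[0,0.004,-0.508,0,0.9],[0,0.004,-0.508,0,0],[0,0.004,-0.508,0,0],[0,0.004,-0.508,0,0],[0,0.004,-0.508,0,0],[0,0.004,-0.508,0,0],[0,0.004,-0.4,0,0],[0,0.004,-0.25,0,0],[0,0.004,-0.1,0,0],[0,0.004,0,0,0]]'; python3 -m pendant '[[-0.05,-0.08,0,0,0],[-0.15,-0.16,0,0,0],[-0.25,-0.25,0,0,0],[-0.35,-0.35,0,0,0],[-0.45,-0.45,0,0,0],[-0.55,-0.57,0,0,0],[-0.55,-0.67,0,0,0],[-0.55,-0.67,-0.1,0,0],[-0.55,-0.67,-0.25,0,0],[-0.55,-0.67,-0.38,0,0],[-0.55,-0.67,-0.45,0,0],[-0.55,-0.67,-0.478,0,0],[-0.55,-0.67,-0.482,0,0],[-0.55,-0.67,-0.482,0,0.7],[-0.55,-0.67,-0.482,0,0.7],[-0.55,-0.67,-0.4,0,0.7],[-0.55,-0.67,-0.25,0,0.7],[-0.55,-0.67,-0.1,0,0.7],[-0.55,-0.67,0,0,0.9],[-0.55,-0.67,0,0,0.9]]'
```

```text
time_s: 27.05
tool_pos: [0.6065, -0.0412, 0.2396]
tcp_rot: [2.107, 2.328, 0.003]
force: [-0.3, -0.1, -4.9]
grip_width: 0.581
grasp_force: 30.0
time_s: 29.55
tool_pos: [0.3884, -0.3111, 0.2422]
tcp_rot: [2.101, 2.322, 0.003]
force: [0.6, -0.3, -0.7]
grip_width: 0.866
grasp_force: 0.0
```

```bash
python3 -m pendant '[[0.12,0.08,0,0,0.9],[0.24,0.16,0,0,0.9],[0.36,0.25,0,0,0.9],[0.48,0.35,0,0,0.9],[0.533,0.389,0,0,0.9],[0.533,0.389,0,0,0.9],[0.533,0.389,0,0,0.9]]'; python3 - <<'E'
from m import *
for n in('top','scene'):
    P,T=grab(n);print(n);tubes(P,T,(.3,.65,-.4,.2))
E
```

```text
time_s: 30.42
tool_pos: [0.5978, -0.1549, 0.2366]
tcp_rot: [-2.109, -2.328, 0.002]
force: [-0.1, -0.1, 0.7]
grip_width: 0.896
grasp_force: 0.0
top
[341. 237.] 483 xy 0.459 -0.323 r 0.157 zmax [0.063 0.069 0.072] [68, 67, 69, 68, 68, 68, -1, 65] [194. 123.  91.]
[346. 215.] 192 xy 0.532 -0.309 r 0.027 zmax [0.066 0.073 0.076] [74, 72, 72, 74, 71, 69, 71, 72] [167. 169. 175.]
[252. 240.] 70 xy 0.446 0.03 r 0.017 zmax [0.044 0.049 0.052] [48, 47, 47, 45, 47, 45, 49, 49] [85. 83. 86.]
[348. 256.] 210 xy 0.387 -0.31 r 0.027 zmax [0.07  0.096 0.1  ] [74, 79, 90, 97, 102, 96, 86, 76] [202. 207. 214.]
scene
[271. 196.] 69 xy 0.448 0.031 r 0.018 zmax [0.042 0.044 0.045] [43, 44, 43, 43, 43, 43, 43, 44] [54. 53. 55.]
[203. 253.] 2392 xy 0.459 -0.323 r 0.158 zmax [0.059 0.07  0.092] [67, 66, 63, 77, 88, 63, -1, 63] [135. 104.  90.]
[275. 244.] 322 xy 0.597 -0.155 r 0.029 zmax [0.054 0.061 0.062] [60, 61, 59, 60, 61, 61, 60, 60] [158. 168. 176.]
```

```bash
python3 -m pendant '[[0,0,-0.15,0,0.75],[0,0,-0.3,0,0.75],[0,0,-0.42,0,0.75],[0,0,-0.48,0,0.75],[0,0,-0.504,0,0.75],[0,0,-0.504,0,0.75],[0,0,-0.504,0,0.75],[0,0,-0.504,0,0],[0,0,-0.504,0,0],[0,0,-0.504,0,0],[0,0,-0.504,0,0],[0,0,-0.504,0,0],[0,0,-0.4,0,0],[0,0,-0.25,0,0],[0,0,-0.1,0,0],[0,0,0,0,0]]'; python3 -m pendant '[[-0.05,-0.08,0,0,0],[-0.15,-0.16,0,0,0],[-0.25,-0.25,0,0,0],[-0.345,-0.35,0,0,0],[-0.345,-0.45,0,0,0],[-0.345,-0.5,0,0,0],[-0.345,-0.5,0,0,0],[-0.345,-0.5,-0.1,0,0],[-0.345,-0.5,-0.25,0,0],[-0.345,-0.5,-0.38,0,0],[-0.345,-0.5,-0.45,0,0],[-0.345,-0.5,-0.473,0,0],[-0.345,-0.5,-0.476,0,0],[-0.345,-0.5,-0.476,0,0.7],[-0.345,-0.5,-0.476,0,0.7],[-0.345,-0.5,-0.4,0,0.7],[-0.345,-0.5,-0.25,0,0.7],[-0.345,-0.5,-0.1,0,0.7],[-0.345,-0.5,0,0,0.7],[-0.345,-0.5,0.2,0,0.7]]'; python3 - <<'E'
from m import *
P,T=grab('top');tubes(P,T,(.3,.65,-.4,.2));cv2.imwrite('pics/top4.png',P)
print(bot.state()['q'].round(2))
E
```

```text
time_s: 32.52
tool_pos: [0.5996, -0.1537, 0.24]
tcp_rot: [2.106, 2.328, 0.002]
force: [0.8, -0.5, -4.9]
grip_width: 0.589
grasp_force: 30.0
time_s: 35.02
tool_pos: [0.4603, -0.3532, 0.3016]
tcp_rot: [-2.108, -2.329, -0.0]
force: [1.5, -0.5, -0.2]
grip_width: 0.699
grasp_force: 0.0
[336. 231.] 380 xy 0.461 -0.309 r 0.15 zmax [0.063 0.069 0.071] [68, 68, 68, 68, 68, -1, -1, 65] [200. 127.  93.]
[346. 215.] 194 xy 0.533 -0.309 r 0.028 zmax [0.065 0.074 0.076] [73, 74, 74, 70, 71, 74, 70, 71] [203. 207. 214.]
[360. 234.] 192 xy 0.463 -0.354 r 0.028 zmax [0.067 0.074 0.077] [73, 74, 72, 72, 72, 75, 76, 73] [215. 218. 224.]
[252. 240.] 70 xy 0.447 0.029 r 0.017 zmax [0.046 0.05  0.052] [46, 51, 49, 50, 48, 50, 50, 49] [79. 75. 78.]
[348. 256.] 210 xy 0.387 -0.31 r 0.027 zmax [0.07  0.097 0.1  ] [70, 80, 90, 99, 100, 97, 86, 76] [201. 206. 214.]
[ 0.47  0.27  0.17  1.65 -0.05  1.21  0.75]
```

View pics/top4.png

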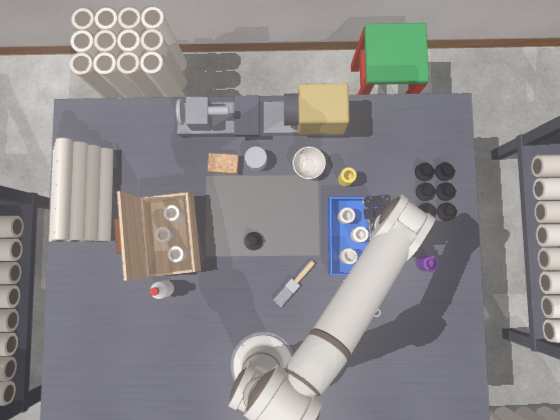

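Top view: all three rejects are in the crate at (347,215), (360,234) and (348,256), and the mat is clear apart from the flange. Before swinging the lid I'll check the space behind it.

```bash
python3 - <<'E'
from h import *
T=np.load('top0.npy');S=np.load('scene0.npy')
C=np.array([.469,.321]);e=np.array([.9946,.1042]);n=np.array([-e[1],e[0]])
A=np.concatenate([T.reshape(-1,3)-[0,0,.003],S.reshape(-1,3)]);s=(A[:,:2]-C)@e;t=(A[:,:2]-C)@n
for a in np.arange(-.2,.2,.04):
    print(round(a,2),[ (lambda q: int(1000*np.percentile(q,95)) if len(q)>2 else None)(A[(s>a)&(s<a+.04)&(t>b)&(t<b+.02),2]) for b in np.arange(.06,.34,.02)])
for t0,z in((.19,.235),(.07,.235),(.0187,.215),(-.01,.19)): print((C+t0*n).round(3),z)
E
```

```text
-0.2 [156, 6, 3, 2, 656, 665, 666, 662, 657, 650, 604, 508, 502, 334, 326]
-0.16 [102, 268, 272, 2, 1, 2, 1, 2, 1, 1, 604, 591, 3, 313, 332]
-0.12 [100, 269, 274, None, None, None, None, 3, 1, 4, 3, 3, 1, 1, 4]
-0.08 [101, 268, 273, 260, None, None, None, 3, 4, 3, 1, 2, 3, 2, 3]
-0.04 [100, 269, 273, 263, None, None, None, None, 5, 2, 3, 3, 4, 3, 3]
0.0 [100, 268, 273, 264, None, None, None, None, 50, 85, 103, 147, 189, 199, 198]
0.04 [102, 267, 273, 264, None, None, None, None, 50, 91, 121, 149, 192, 200, 199]
0.08 [102, 268, 275, None, None, None, 0, 32, 53, 97, 134, 151, 193, 201, 199]
0.12 [103, 267, 271, 0, 0, 0, 1, 39, 54, 98, 139, 177, 196, 201, 197]
0.16 [2, 1, 2, 2, 1, 1, 1, 45, 81, 100, 143, 183, 199, 201, 194]
[0.449 0.51 ] 0.235
[0.462 0.391] 0.235
[0.467 0.34 ] 0.215
[0.47  0.311] 0.19
```

```bash
python3 -m pendant '[[0,0.05,0.15,0,0],[0,0.2,0.3,0,0],[0,0.35,0.3,0,0],[0,0.5,0.3,0,0],[0,0.65,0.3,0,0],[0,0.8,0.3,0,0],[0,0.95,0.3,0,0],[0,1,0.3,0,0]]'; python3 -m pendant '[[0,0.15,0,0,0],[0,0.3,0,0,0],[0,0.45,0,0,0],[0,0.6,0,0,0],[0,0.75,0,0,0],[-0.03,0.9,0,0,0],[-0.03,1,0,0,0],[-0.03,1,0,0,0],[-0.03,1,0,0,0]]'
```

```text
time_s: 36.08
tool_pos: [0.4606, 0.0507, 0.4211]
tcp_rot: [2.1, 2.334, 0.005]
force: [0.4, -0.2, -0.1]
grip_width: 0.005
grasp_force: 0.0
time_s: 37.2
tool_pos: [0.4496, 0.4455, 0.4202]
tcp_rot: [2.108, 2.328, 0.001]
force: [0.9, -0.1, -0.1]
grip_width: 0.001
grasp_force: 0.0
```

```bash
python3 -m pendant '[[0,0.16,0,0,0],[0,0.16,0,0,0],[0,0.16,-0.15,0,0],[0,0.16,-0.3,0,0],[0,0.16,-0.45,0,0],[0,0.16,-0.455,0,0],[0,0.16,-0.455,0,0]]'; python3 -m pendant '[[0,-0.04,0,0,0],[0.01,-0.08,0,0,0],[0.015,-0.12,0,0,0],[0.02,-0.16,0,0,0],[0.025,-0.2,0,0,0],[0.028,-0.25,0,0,0],[0.03,-0.3,0,0,0],[0.03,-0.3,0,0,0]]'
```

```text
time_s: 38.08
tool_pos: [0.4507, 0.5104, 0.2406]
tcp_rot: [2.11, 2.327, 0.005]
force: [0.3, 1.1, 1.2]
grip_width: 0.009
grasp_force: 0.0
time_s: 39.08
tool_pos: [0.4614, 0.3867, 0.2368]
tcp_rot: [2.111, 2.325, -0.006]
force: [0.4, 0.4, 0.7]
grip_width: 0.0
grasp_force: 0.0
```

```bash
python3 -m pendant '[[0.003,-0.03,-0.015,0,0],[0.006,-0.06,-0.03,0,0],[0.009,-0.09,-0.045,0,0],[0.012,-0.12,-0.055,0,0],[0.015,-0.155,-0.085,0,0],[0.02,-0.19,-0.115,0,0]]'; python3 - <<'E'
from h import *
P,T=grab('scene');cv2.imwrite('pics/scene5.png',cv2.resize(P[60:220,230:420],None,fx=3,fy=3))
C=np.array([.469,.321]);e=np.array([.9946,.1042]);n=np.array([-e[1],e[0]])
for nm in('scene','top'):
    P,T=grab(nm);A=T.reshape(-1,3);s=(A[:,:2]-C)@e;t=(A[:,:2]-C)@n
    for a in(-.11,.11): print(nm,a,[(round(b,2),int(1000*np.median(A[k,2]))) for b in np.arange(-.1,.12,.02) for k in[(abs(s-a)<.02)&(abs(t-b)<.01)&(A[:,2]>.08)&(A[:,2]<.3)] if k.sum()>3])
E
```

```text
time_s: 39.83
tool_pos: [0.4685, 0.3141, 0.1905]
tcp_rot: [-2.107, -2.329, -0.0]
force: [-1.2, 9.4, -6.3]
grip_width: 0.004
grasp_force: 4.6
scene -0.11 [(np.float64(-0.08), 94), (np.float64(-0.06), 185), (np.float64(-0.04), 279), (np.float64(-0.02), 97), (np.float64(0.0), 156), (np.float64(0.02), 293), (np.float64(0.04), 95), (np.float64(0.08), 94)]
scene 0.11 [(np.float64(-0.08), 94), (np.float64(-0.06), 186), (np.float64(-0.04), 279), (np.float64(-0.02), 97), (np.float64(0.0), 285), (np.float64(0.02), 287), (np.float64(0.08), 95)]
top -0.11 [(np.float64(-0.08), 101), (np.float64(-0.06), 188), (np.float64(-0.04), 185)]
top 0.11 [(np.float64(-0.08), 103), (np.float64(-0.06), 189), (np.float64(-0.04), 183), (np.float64(-0.02), 174), (np.float64(0.0), 163), (np.float64(0.02), 154), (np.float64(0.04), 141), (np.float64(0.06), 128), (np.float64(0.08), 120)]
```

View pics/scene5.png

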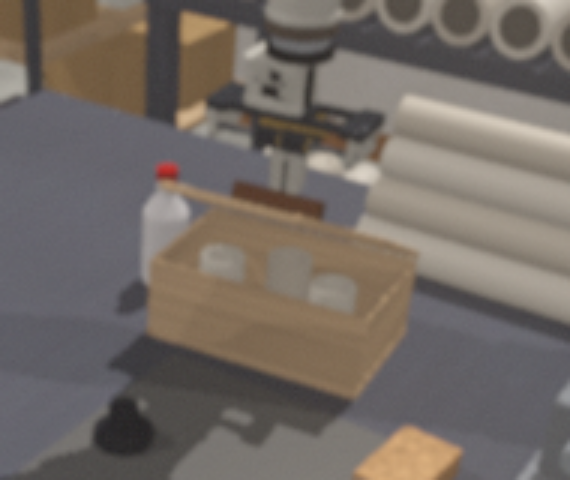

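The lid has swung to about 28° and the finger is behind the batten. Now I'll lift over the batten and press down on its top.

```bash
python3 -m pendant '[[0,0.03,0.03,0,0],[0,0.03,0.11,0,0],[0.005,-0.02,0.11,0,0],[0.01,-0.07,0.11,0,0],[0.01,-0.08,0.07,0,0],[0.01,-0.08,0.03,0,0],[0.01,-0.09,-0.01,0,0],[0.012,-0.105,-0.04,0,0],[0.013,-0.12,-0.069,0,0],[0.014,-0.13,-0.1,0,0],[0.015,-0.14,-0.125,0,0],[0.015,-0.14,-0.137,0,0],[0.015,-0.14,-0.142,0,0]]'
```

```text
time_s: 41.6
tool_pos: [0.475, 0.2574, 0.1374]
tcp_rot: [2.107, 2.328, -0.003]
force: [-11.9, -9.5, 36.7]
grip_width: 0.004
grasp_force: 18.3
```

```bash
python3 -m pendant '[[0,0,-0.004,0,0],[0,0,-0.004,0,0],[0,0,0.05,0,0],[0,0,0.2,0,0],[0,0,0.35,0,0],[0,-0.15,0.5,0,0],[0,-0.3,0.5,0,0],[0,-0.45,0.5,0,0],[0,-0.6,0.5,0,0],[0,-0.6,0.5,0,0],[0,-0.6,0.5,0,0]]'; python3 - <<'E'
from m import *
C=np.array([.469,.321]);e=np.array([.9946,.1042]);n=np.array([-e[1],e[0]])
for nm in('scene','top'):
    P,T=grab(nm);cv2.imwrite(f'pics/{nm}6.png',P);A=T.reshape(-1,3);s=(A[:,:2]-C)@e;t=(A[:,:2]-C)@n
    for a in(-.11,.11): print(nm,a,[(round(float(b),2),int(1000*np.median(A[k,2]))) for b in np.arange(-.08,.1,.02) for k in[(abs(s-a)<.02)&(abs(t-b)<.008)&(A[:,2]>.08)&(A[:,2]<.2)] if k.sum()>3])
    tubes(P,T,(.3,.65,-.4,.2))
E
```

```text
time_s: 42.98
tool_pos: [0.475, 0.018, 0.3348]
tcp_rot: [-2.11, -2.327, -0.0]
force: [-0.0, 0.0, -0.5]
grip_width: 0.006
grasp_force: 0.0
scene -0.11 [(-0.08, 99), (-0.06, 113), (-0.04, 112), (-0.02, 112), (0.0, 113), (0.02, 113), (0.04, 112), (0.06, 114), (0.08, 113)]
scene 0.11 [(-0.08, 99), (-0.06, 112), (-0.04, 113), (-0.02, 113), (0.0, 113), (0.02, 113), (0.04, 113), (0.06, 113), (0.08, 112)]
[271. 196.] 65 xy 0.447 0.03 r 0.019 zmax [0.042 0.045 0.046] [43, 43, 43, 44, 43, 45, 45, 45] [54. 53. 56.]
[200. 253.] 2715 xy 0.459 -0.323 r 0.158 zmax [0.059 0.07  0.093] [64, 68, 63, 76, 88, 67, 68, 68] [133. 110. 101.]
top -0.11 [(-0.08, 114), (-0.06, 116), (-0.04, 115), (-0.02, 115), (0.0, 116), (0.02, 115), (0.04, 114), (0.06, 114), (0.08, 115)]
top 0.11 [(-0.08, 113), (-0.06, 115), (-0.04, 115), (-0.02, 115), (0.0, 116), (0.02, 115), (0.04, 116), (0.06, 115), (0.08, 115)]
[341. 232.] 666 xy 0.459 -0.325 r 0.158 zmax [0.064 0.07  0.075] [70, 71, 68, 68, 68, 68, -1, 69] [173. 124. 103.]
[360. 234.] 199 xy 0.465 -0.354 r 0.028 zmax [0.065 0.073 0.076] [73, 73, 72, 71, 73, 72, 73, 72] [160. 161. 166.]
[348. 256.] 210 xy 0.387 -0.31 r 0.028 zmax [0.07  0.097 0.103] [73, 80, 91, 100, 103, 99, 85, 77] [192. 198. 205.]
```

View pics/scene6.png

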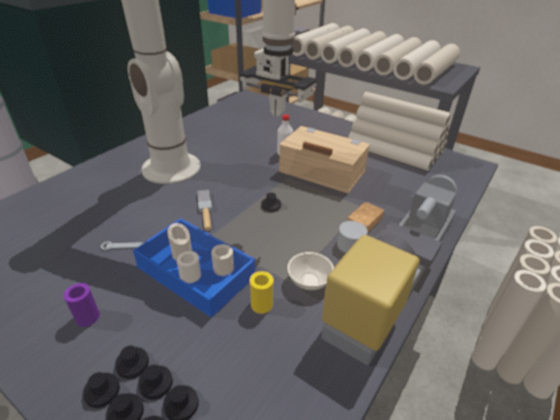

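The lid lies flat, within about 1 mm across (case at (325,157)). All three rejects are in the crate at (180,240), (190,265) and (222,260), and the bystanders haven't moved.

```bash
python3 -c "
from station import bot
print(bot.hand_in())"
```

```text
the job is handed in; nothing more can be done
None
```

The job is handed in: all three sound tubes stand upright in the packing case with its lid pressed shut, the three rejects (two short, one slanted) are in the blue crate, and the run took about 43 s of the 210 s allowed.

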